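# Set out a graduated family of glass vases on the display board

## Task

Set the four blue glass vases out on the wooden display board in order of height, one standing upright in the middle of each cork disc: the tallest on the disc next to the white title card, stepping down to the shortest at the other end. They are glass, so set each one down rather than letting it drop, tip none over, and leave the little glass pony at the end of the board where it stands.

Things in the scene. Friction and masses are not known exactly. Their poses are not given: they have to be found in the camera images.
- vase_tall_mid (a point): Glass bud vase, deep cobalt blue, the tallest: round, 92 mm tall, widest diameter 56 mm, about 135 g, standing upright and loose on the bench. The point is on its axis half-way up (46 mm above its underside). The wall is straight and 56 mm across from 15 mm below this point to 9 mm above it; from there it narrows through a shoulder to a slim neck with a flared lip. Flat foot about 40 mm across. z is up its axis.
- vase_second_mid (a point): Glass bud vase, mid blue, the second tallest: round, 78 mm tall, widest diameter 48 mm, about 95 g, standing upright and loose on the bench. The point is on its axis half-way up (39 mm above its underside). The wall is straight and 48 mm across from 12 mm below this point to 8 mm above it; from there it narrows through a shoulder to a slim neck with a flared lip. Flat foot about 34 mm across. z is up its axis.
- vase_third_mid (a point): Glass bud vase, sky blue, the third tallest: round, 64 mm tall, widest diameter 40 mm, about 60 g, standing upright and loose on the bench. The point is on its axis half-way up (32 mm above its underside). The wall is straight and 40 mm across from 10 mm below this point to 6 mm above it; from there it narrows through a shoulder to a slim neck with a flared lip. Flat foot about 29 mm across. z is up its axis.
- vase_short_mid (a point): Glass bud vase, pale aqua, the shortest: round, 50 mm tall, widest diameter 32 mm, about 35 g, standing upright and loose on the bench. The point is on its axis half-way up (25 mm above its underside). The wall is straight and 32 mm across from 8 mm below this point to 5 mm above it; from there it narrows through a shoulder to a slim neck with a flared lip. Flat foot about 23 mm across. z is up its axis.
- disc_a_top (a point): One of four identical round cork discs (68 mm across, 3 mm thick) fixed in a straight row, 95 mm apart, on the wooden display board; the letters say nothing of the order along the row. The point is the centre of its top face, 21 mm above the bench (the board is 18 mm thick, 92 mm wide, 500 mm long). y runs along the row, z is up.
- disc_b_top (a point): One of four identical round cork discs (68 mm across, 3 mm thick) fixed in a straight row, 95 mm apart, on the wooden display board; the letters say nothing of the order along the row. The point is the centre of its top face, 21 mm above the bench (the board is 18 mm thick, 92 mm wide, 500 mm long). y runs along the row, z is up.
- disc_c_top (a point): One of four identical round cork discs (68 mm across, 3 mm thick) fixed in a straight row, 95 mm apart, on the wooden display board; the letters say nothing of the order along the row. The point is the centre of its top face, 21 mm above the bench (the board is 18 mm thick, 92 mm wide, 500 mm long). y runs along the row, z is up.
- disc_d_top (a point): One of four identical round cork discs (68 mm across, 3 mm thick) fixed in a straight row, 95 mm apart, on the wooden display board; the letters say nothing of the order along the row. The point is the centre of its top face, 21 mm above the bench (the board is 18 mm thick, 92 mm wide, 500 mm long). y runs along the row, z is up.
- card_block (a point): White blank title card (44 mm wide, about 42 mm high above its block, leaning slightly back) in a dark wooden block (50 mm along the row, 26 mm across, 14 mm high), fixed on the board at one end of the row of discs, 75 mm from the centre of the nearest disc; it may be either end. The point is the middle of the block, 7 mm above the board's top. y runs along the row.
- pony_mid (a point): Small pale pink glass pony on a glass foot plate (42 mm long, 19 mm wide, 54 mm high, 60 g), loose, standing on the board at the other end of the row from the card, 75 mm from the centre of the nearest disc. The point is half-way up, 27 mm above the board's top. It is to stay where it is.
There are look-alikes about, which are no part of the job. Leave any green or orange look-alike of the part that bears vase_short_mid alone.

How it is judged:
At the end, for the whole second after the job is handed in: Each vase stands upright (within 0.1 rad), at rest on a cork disc, its axis within 14 mm of the disc's centre: the tallest on the disc nearest the title card, then the second, the third, and the shortest on the disc furthest from the card. The pony is within 20 mm of where it stood ((horizontal distance between vase_tall_mid and disc_a_top below 0.014 m or horizontal distance between vase_tall_mid and disc_b_top below 0.014 m or horizontal distance between vase_tall_mid and disc_c_top below 0.014 m or horizontal distance between vase_tall_mid and disc_d_top below 0.014 m) and horizontal distance between vase_tall_mid and card_block between 0.045 and 0.105 m and height (world z) of vase_tall_mid between 0.061 and 0.073 m and angle between each of vase_tall_mid, vase_second_mid, vase_third_mid, vase_short_mid's own z axis and vertical below 0.1 rad and linear speed of each of vase_tall, vase_second, vase_third, vase_short below 0.02 m/s and (horizontal distance between vase_second_mid and disc_a_top below 0.014 m or horizontal distance between vase_second_mid and disc_b_top below 0.014 m or horizontal distance between vase_second_mid and disc_c_top below 0.014 m or horizontal distance between vase_second_mid and disc_d_top below 0.014 m) and horizontal distance between vase_second_mid and card_block between 0.14 and 0.2 m and height (world z) of vase_second_mid between 0.054 and 0.066 m and (horizontal distance between vase_third_mid and disc_a_top below 0.014 m or horizontal distance between vase_third_mid and disc_b_top below 0.014 m or horizontal distance between vase_third_mid and disc_c_top below 0.014 m or horizontal distance between vase_third_mid and disc_d_top below 0.014 m) and horizontal distance between vase_third_mid and card_block between 0.235 and 0.295 m and height (world z) of vase_third_mid between 0.047 and 0.059 m and (horizontal distance between vase_short_mid and disc_a_top below 0.014 m or horizontal distance between vase_short_mid and disc_b_top below 0.014 m or horizontal distance between vase_short_mid and disc_c_top below 0.014 m or horizontal distance between vase_short_mid and disc_d_top below 0.014 m) and horizontal distance between vase_short_mid and card_block between 0.33 and 0.39 m and height (world z) of vase_short_mid between 0.04 and 0.052 m and distance of pony_mid from where it was at the start of the episode below 0.02 m); the robot touches nothing.
It fails at once if a vase is tipped over (angle between any of vase_tall_mid, vase_second_mid, vase_third_mid, vase_short_mid's own z axis and vertical above 0.7 rad).
It fails at once if a vase is dropped: it falls free of the fingers, faster than 0.5 m/s (a fall of about 13 mm) ((linear speed of vase_tall above 0.5 m/s and contact force between vase_tall and the fingers below 0.05 N) or (linear speed of vase_second above 0.5 m/s and contact force between vase_second and the fingers below 0.05 N) or (linear speed of vase_third above 0.5 m/s and contact force between vase_third and the fingers below 0.05 N) or (linear speed of vase_short above 0.5 m/s and contact force between vase_short and the fingers below 0.05 N)).
It fails at once if the pony is shifted by more than 20 mm or knocked over (distance of pony_mid from where it was at the start of the episode above 0.02 m or angle between pony_mid's own z axis and vertical above 0.5 rad).
It also fails if it takes over 109 s, if anything falls off the work surface, if the arm or the gripper's body presses on something with over 40 N, if the wrist force passes 120 N, or if a joint passes its speed limit or range.

## Robot

A 6-joint arm with a two-finger parallel gripper is mounted at the origin on the work surface. World frame = base frame: x ahead of the robot, y to its left, z up, the work surface at z = 0. Lengths are in m, angles in rad, forces in N, time in s.
With the tool pointing down it reaches from about 0.375 to 0.75 m from the base axis. Payload 9 kg.
Tool frame: the origin (TCP) lies where the fingers leave the gripper's body, on its centre line; the fingertips stand 73 mm ahead of it and the grasp point (between the pads) lies 54 mm ahead of it; z points along the fingers, y is the line along which they close (so a half turn about z gives the same grasp; the last joint's range is limited). The gripper opens to 85 mm and grips with 20 to 120 N. Pads are 22 mm wide; open, the fingers measure 114 mm over their backs; the gripper's body (76 mm by 85 mm) begins 54 mm behind the grasp point. The pads swing forward as they close: fully open they stand 13 mm farther back than shut.
Start: joints at [1.078, 0.104, 0.097, 1.564, 0, 1.353], TCP at [0.163, 0.578, 0.304] pointing down, gripper open.
Joint ranges: [-2.99, 2.99], [-0.84, 1.86], [-1.1, 1.16], [-1.84, 2.11], [-1.51, 1.56], [-3.14, 3.14]. Speed limits (rad/s): [2.22, 2.22, 2.57, 3.14, 3.14, 3.14].

## Interface

Orientations are given as a 3x3 rotation matrix whose columns are the frame's x, y, z axes.
In Python, from plant import bot gives the robot as it stands.
- The arm moves only by the tool jog_arm, never from a script. Its argument "moves" is a list of rows, each a list of 3 entries, a list of its own where there are three numbers: the shift along the world's x, y, z in m, then the turn, a rotation vector about the world's x, y, z in units of 6 degrees (1.0 is 6 degrees), then the closure, from 0 (fully open) to 1 (shut). A call has 1 to 10 rows; each row is the pose to reach, as a shift and turn from the pose commanded when the call began; what a row does not reach only later rows make up. A row lasts 1/12 s, in which the tool goes at most 41.7 mm and 7.16 degrees, less where a joint would pass 70% of its speed; a pose out of reach is approached as far as the arm can. A call with a gripper value outside its range is refused whole. The fingers move at their own pace and stop on an object; "force" is the grip in N (left out, the last holds). Time passes only in rows, so rows that repeat a pose let the fingers close. It gives the time, the measured TCP pose, the force, the opening and the grip force at its end, in the units of the state.
- bot.read_state(): the state, without advancing time (a new reading comes with each control period).
- bot.capture(name): name is "scene" or "top" or "wrist"; returns a dict with "frame" (400x640x3 uint8, red, green, blue), "camera_matrix" (3x3 intrinsics, pixels), "distortion" ([k1, k2, p1, p2, k3] as OpenCV has them; the pictures are not rectified), "rvec" (rotation vector, rad) and "tvec" (3), from world to camera coordinates, as OpenCV has them. Camera axes: x right, y down, z forward; pixel columns grow to the right and rows downward; lengths in m; the calibration is good to about 2 mm. A picture is of the moment at which its call begins. There is no depth.
- bot.finish_job(): hands the job in; it is judged then, once.
The state is a dict: "t": time; "joint_pos": joint angles; "joint_vel": joint speeds; "joint_efforts": joint torques, N m; "position": TCP position; "ee_rot": TCP orientation; "force": force on the tool from outside, world axes, zero at the start; "ft_torque": the same for the moment, N m; "width": opening from 0.0 (shut) to 1.0 (fully open); "gripper_force": force on a finger pad.
Only numpy, scipy, OpenCV 4.12 (cv2) and the standard library are available. Lean on these libraries where they do the work, as an engineer would, in place of code of your own. Each camera call takes 0.05 s, during which the arm holds its last target. There are 200 camera calls.

## Working session

There is one attempt and no reset: what is moved stays moved. The work goes in short steps, Python scripts to look and compute and a tool call to move; the robot and the scene stay as the last step left them, time stands still between calls to the robot, and variables do not carry over. Pictures are saved under pics/ and viewed, at most 14 in all, crops included, and the job is handed in when it is done.

Besides the shell and the picture viewer there is one more tool, called after "Emit:" as a command line: name --argument value ..., lists and objects as JSON in quotes. jog_arm: Moves the arm, as the interface text tells. Its arguments: {"type":"object","properties":{"moves":{"type":"array","items":{"type":"array"}},"force":{"type":"number"}},"required":["moves"]}

```bash
mkdir -p pics; python3 - <<'E'
from plant import bot
import cv2,pickle
d={}
for n in("scene","top"):
    c=bot.capture(n); d[n]=c; cv2.imwrite(f"pics/{n}0.png",c["frame"][:,:,::-1])
pickle.dump(d,open("cap0.pkl","wb"))
s=bot.read_state();print(s["t"],s["position"],s["ee_rot"],s["width"])
E
```

```text
0.1 [0.16268422 0.57728991 0.30319752] [[-9.62488485e-01  2.71321901e-01 -5.84374586e-04]
 [ 2.71322396e-01  9.62487918e-01 -1.07954428e-03]
 [ 2.69549471e-04 -1.19760286e-03 -9.99999247e-01]] 0.9992302608657008
```

View pics/scene0.png

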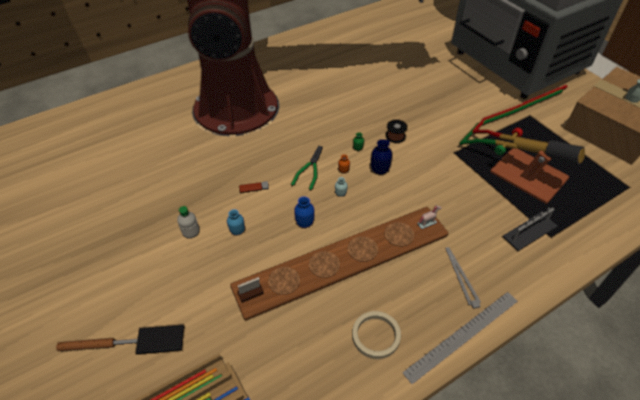

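View pics/top0.png

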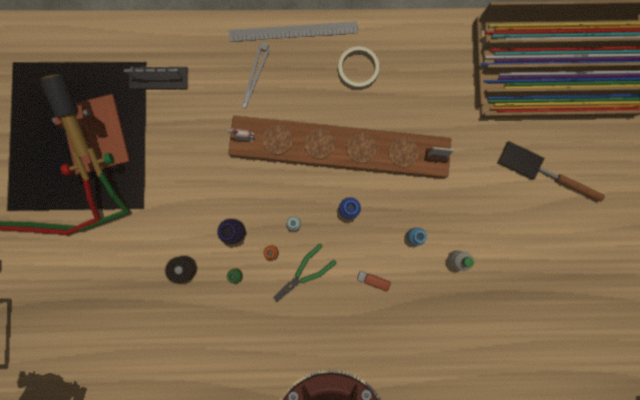

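The scene and top views show the board with the card at its right end (top view, 438,154) and the pony at its left (242,134). The vases stand at about (231,231), (349,208), (417,236) and (293,224), with the orange and green decoys at (271,252) and (234,275). I'll enlarge the top view.

```bash
python3 - <<'E'
import cv2,pickle
d=pickle.load(open("cap0.pkl","rb"))
f=d["top"]["frame"][115:295,210:460,::-1]
cv2.imwrite("pics/topc.png",cv2.resize(f,None,fx=3.2,fy=3.2,interpolation=cv2.INTER_CUBIC))
E
```

```text
(no output)
```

View pics/topc.png

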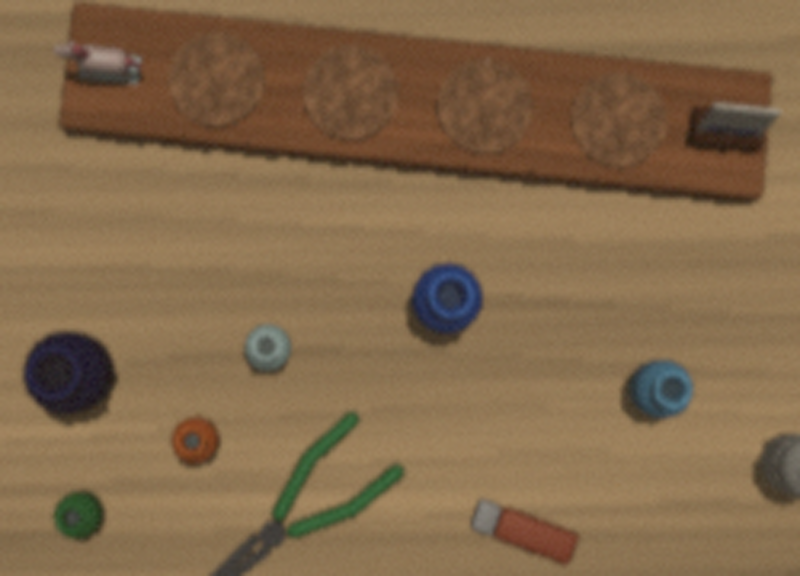

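The crop shows disc centres at (216,79), (350,93), (485,106) and (619,120). Lips are at tall (58,372), second (451,294), third (672,388) and short (266,346). Bodies are at (72,374), (448,299), (663,390) and (267,348).

```bash
cat > h.py <<'E'
import cv2,numpy as np
def back(c,uv,z):
    uv=np.array(uv,float).reshape(-1,1,2)
    n=cv2.undistortPoints(uv,c["camera_matrix"],c["distortion"])[:,0]
    R=cv2.Rodrigues(np.array(c["rvec"]))[0];t=np.array(c["tvec"]).reshape(3)
    o=-R.T@t;r=np.c_[n,np.ones(len(n))]@R
    z=np.broadcast_to(z,len(n))
    return o+r*((z-o[2])/r[:,2])[:,None]
E
python3 - <<'E'
import pickle,numpy as np
from h import back
c=pickle.load(open("cap0.pkl","rb"))["top"]
f=lambda p:(np.array(p)+.5)/3.2-.5+[210,115]
print(np.round(back(c,f([[216,79],[350,93],[485,106],[619,120]]),.021),4))
print("lip",np.round(back(c,f([[58,372],[451,294],[672,388],[266,346]]),[.092,.078,.064,.05]),4))
print("body",np.round(back(c,f([[72,374],[448,299],[663,390],[267,348],[195,440],[78,515]]),[.048,.04,.032,.025,.025,.025]),4))
print("card,pony",np.round(back(c,f([[728,130],[102,66]]),[.032,.03]),4))
E
```

```text
[[ 0.6394  0.1078  0.021 ]
 [ 0.6282  0.0139  0.021 ]
 [ 0.6176 -0.0808  0.021 ]
 [ 0.6062 -0.1749  0.021 ]]
lip [[ 0.4364  0.2032  0.092 ]
 [ 0.4827 -0.0496  0.078 ]
 [ 0.4188 -0.1957  0.064 ]
 [ 0.4513  0.0732  0.05  ]]
body [[ 0.4349  0.2031  0.048 ]
 [ 0.4813 -0.0504  0.04  ]
 [ 0.4169 -0.197   0.032 ]
 [ 0.4503  0.074   0.025 ]
 [ 0.3884  0.1239  0.025 ]
 [ 0.3393  0.2035  0.025 ]]
card,pony [[ 0.5961 -0.2484  0.032 ]
 [ 0.6477  0.1858  0.03  ]]
```

Emit:
jog_arm --moves '[[[0.03,-0.035,-0.01],[0,0,-1.1],0],[[0.06,-0.07,-0.01],[0,0,-2.2],0],[[0.09,-0.105,-0.02],[0,0,-3.3],0],[[0.12,-0.14,-0.03],[0,0,-4.4],0],[[0.15,-0.18,-0.03],[0,0,-5.5],0],[[0.18,-0.22,-0.04],[0,0,-6.6],0],[[0.2,-0.25,-0.05],[0,0,-7.7],0],[[0.22,-0.28,-0.05],[0,0,-8.8],0],[[0.24,-0.31,-0.06],[0,0,-9.9],0],[[0.25,-0.34,-0.07],[0,0,-11],0]]' --force 40

```text
t: 0.93
position: [0.4085, 0.2479, 0.2376]
ee_rot: [[-0.138, 0.99, 0.001], [0.99, 0.138, 0.0], [0.0, 0.001, -1.0]]
force: [1.1, 0.2, -0.7]
width: 1.0
gripper_force: 0.0
```

Emit:
jog_arm --moves '[[[0.012,-0.02,0],[0,0,-1.0],0],[[0.023,-0.034,0],[0,0,-2.0],0],[[0.023,-0.034,0],[0,0,-2.5],0],[[0.023,-0.034,0],[0,0,-2.5],0]]'

```text
t: 1.27
position: [0.4305, 0.2146, 0.2372]
ee_rot: [[0.122, 0.993, -0.001], [0.993, -0.122, -0.0], [-0.0, -0.001, -1.0]]
force: [0.1, -0.0, 0.1]
width: 0.997
gripper_force: 0.0
```

```bash
python3 - <<'E'
from plant import bot
import cv2,pickle
c=bot.capture("wrist"); pickle.dump(c,open("w1.pkl","wb")); cv2.imwrite("pics/w1.png",c["frame"][:,:,::-1])
s=bot.read_state();print(s["position"],s["ee_rot"][:,1],s["joint_pos"])
E
```

```text
[0.43014468 0.21525588 0.23722853] [ 9.93088365e-01 -1.17367178e-01 -6.67212618e-04] [ 1.91143233e-01 -2.66291398e-01 -3.75716574e-01  1.46204926e+00
  6.96730184e-05  1.87957783e+00]
```

View pics/w1.png

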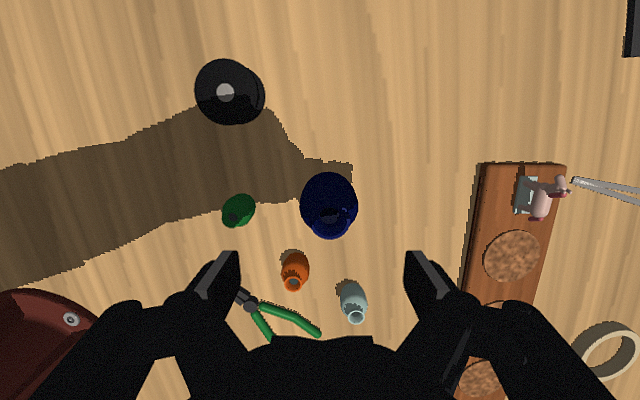

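The wrist view shows the tall vase's lip at about (331,217), the short vase's lip at (355,317), and the nearest disc at (511,256).

```bash
python3 - <<'E'
import pickle
from h import back
c=pickle.load(open("w1.pkl","rb"))
print(back(c,[[331,217],[355,317],[511,256]],[.092,.05,.021]).round(4))
E
```

```text
[[0.4373 0.2092 0.092 ]
 [0.4499 0.0734 0.05  ]
 [0.6387 0.1091 0.021 ]]
```

Emit:
jog_arm --moves '[[[0.006,-0.011,0],[0,0,0],0],[[0.006,-0.011,-0.03],[0,0,0],0],[[0.006,-0.011,-0.06],[0,0,0],0],[[0.006,-0.011,-0.09],[0,0,0],0],[[0.006,-0.011,-0.12],[0,0,0],0],[[0.006,-0.011,-0.139],[0,0,0],0],[[0.006,-0.011,-0.139],[0,0,0],0],[[0.006,-0.011,-0.139],[0,0,0],0]]'

```text
t: 1.98
position: [0.4351, 0.2051, 0.0981]
ee_rot: [[0.115, 0.993, -0.002], [0.993, -0.115, -0.0], [-0.001, -0.002, -1.0]]
force: [-0.5, 0.3, 1.3]
width: 0.998
gripper_force: 0.0
```

Emit:
jog_arm --moves '[[[0,0,0],[0,0,0],1],[[0,0,0],[0,0,0],1],[[0,0,0],[0,0,0],1],[[0,0,0],[0,0,0],1],[[0,0,0],[0,0,0],1],[[0,0,0],[0,0,0],1],[[0,0,0],[0,0,0],1],[[0,0,0],[0,0,0],1]]' --force 40

```text
t: 2.65
position: [0.4373, 0.205, 0.1007]
ee_rot: [[0.117, 0.993, 0.003], [0.993, -0.117, 0.001], [0.001, 0.003, -1.0]]
force: [-1.8, 1.3, 7.5]
width: 0.64
gripper_force: 41.5
```

Emit:
jog_arm --moves '[[[0,0,0.005],[0,0,0],1],[[0,0,0.02],[0,0,0],1],[[0,0,0.04],[0,0,0],1],[[0,0,0.06],[0,0,0],1],[[0,0,0.08],[0,0,0],1],[[0,0,0.1],[0,0,0],1],[[0,0,0.12],[0,0,0],1],[[0,0,0.13],[0,0,0],1],[[0,0,0.13],[0,0,0],1]]'

```text
t: 3.4
position: [0.4374, 0.2048, 0.2315]
ee_rot: [[0.117, 0.993, 0.005], [0.993, -0.117, 0.001], [0.001, 0.004, -1.0]]
force: [0.9, -0.3, -0.4]
width: 0.642
gripper_force: 42.5
```

Emit:
jog_arm --moves '[[[0.006,-0.014,0],[0,0,0],1],[[0.018,-0.042,0],[0,0,0],1],[[0.031,-0.07,0],[0,0,0],1],[[0.045,-0.1,0],[0,0,0],1],[[0.058,-0.13,0],[0,0,0],1],[[0.071,-0.16,0],[0,0,0],1],[[0.084,-0.19,0],[0,0,0],1],[[0.098,-0.22,0],[0,0,0],1],[[0.111,-0.25,0],[0,0,0],1],[[0.124,-0.28,0],[0,0,0],1]]'

```text
t: 4.23
position: [0.5602, -0.0769, 0.2272]
ee_rot: [[0.118, 0.993, -0.001], [0.993, -0.118, 0.001], [0.0, -0.001, -1.0]]
force: [1.0, 0.2, -1.7]
width: 0.643
gripper_force: 42.5
```

Emit:
jog_arm --moves '[[[0.013,-0.03,0],[0,0,0],1],[[0.026,-0.06,0],[0,0,0],1],[[0.036,-0.08,0],[0,0,0],1],[[0.044,-0.099,0],[0,0,0],1],[[0.044,-0.099,0],[0,0,0],1],[[0.044,-0.099,0],[0,0,0],1]]'

```text
t: 4.73
position: [0.6038, -0.175, 0.2269]
ee_rot: [[0.119, 0.993, -0.002], [0.993, -0.119, 0.001], [0.001, -0.002, -1.0]]
force: [0.4, 0.8, -0.9]
width: 0.639
gripper_force: 42.7
```

```bash
python3 - <<'E'
from plant import bot
import cv2,pickle
c=bot.capture("wrist"); pickle.dump(c,open("w2.pkl","wb")); cv2.imwrite("pics/w2.png",c["frame"][:,:,::-1])
s=bot.read_state();print(s["position"],s["ee_rot"][:,1],s["joint_pos"])
E
```

```text
[ 0.60367027 -0.17407595  0.22724323] [ 0.99303112 -0.11783859 -0.00180373] [-4.88589962e-01  1.90936447e-01  5.29878190e-02  1.43485552e+00
  1.87456443e-04  1.20032021e+00]
```

View pics/w2.png

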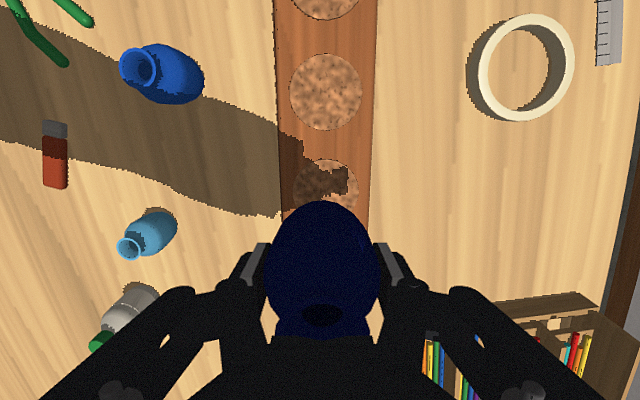

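The tall vase is held upright between the pads, with its mouth at about (322,313). The second disc is at (326,91). The half-hidden target disc is at about x=327, with its top edge at y=158.

```bash
python3 - <<'E'
import pickle
from h import back
c=pickle.load(open("w2.pkl","rb"))
print(back(c,[[322,313],[326,91],[327,158],[141,68],[129,248]],[.2185,.021,.021,.078,.064]).round(4))
E
```

```text
[[ 0.6052 -0.1638  0.2185]
 [ 0.6187 -0.0791  0.021 ]
 [ 0.6125 -0.1409  0.021 ]
 [ 0.4846 -0.0497  0.078 ]
 [ 0.4183 -0.1955  0.064 ]]
```

Emit:
jog_arm --moves '[[[0.002,-0.004,-0.01],[0,0,0],1],[[0.002,-0.004,-0.03],[0,0,0],1],[[0.002,-0.004,-0.05],[0,0,0],1],[[0.002,-0.004,-0.07],[0,0,0],1],[[0.002,-0.004,-0.085],[0,0,0],1],[[0.002,-0.004,-0.095],[0,0,0],1],[[0.002,-0.004,-0.1],[0,0,0],1],[[0.002,-0.004,-0.1],[0,0,0],1],[[0.002,-0.004,-0.1],[0,0,0],1]]'

```text
t: 5.53
position: [0.6064, -0.1782, 0.1291]
ee_rot: [[0.117, 0.993, 0.001], [0.993, -0.117, -0.0], [-0.0, 0.001, -1.0]]
force: [0.6, -0.2, -0.5]
width: 0.644
gripper_force: 42.7
```

Emit:
jog_arm --moves '[[[0,0,-0.001],[0,0,0],1],[[0,0,-0.002],[0,0,0],1],[[0,0,-0.003],[0,0,0],1],[[0,0,-0.004],[0,0,0],1],[[0,0,-0.004],[0,0,0],1]]'

```text
t: 5.95
position: [0.6062, -0.1784, 0.1245]
ee_rot: [[0.117, 0.993, 0.0], [0.993, -0.117, -0.0], [-0.0, 0.0, -1.0]]
force: [-0.2, 0.1, -0.9]
width: 0.64
gripper_force: 42.7
```

Emit:
jog_arm --moves '[[[0,0,-0.001],[0,0,0],1],[[0,0,-0.002],[0,0,0],1],[[0,0,-0.003],[0,0,0],1],[[0,0,-0.003],[0,0,0],1]]'

```text
t: 6.28
position: [0.6062, -0.1784, 0.1218]
ee_rot: [[0.117, 0.993, 0.0], [0.993, -0.117, -0.0], [-0.0, 0.0, -1.0]]
force: [-0.9, 0.1, 1.6]
width: 0.644
gripper_force: 42.8
```

Emit:
jog_arm --moves '[[[0,0,-0.001],[0,0,0],1],[[0,0,-0.001],[0,0,0],0.3],[[0,0,-0.001],[0,0,0],0.2],[[0,0,-0.001],[0,0,0],0.1],[[0,0,-0.001],[0,0,0],0],[[0,0,-0.001],[0,0,0],0],[[0,0,-0.001],[0,0,0],0],[[0,0,-0.001],[0,0,0],0]]'

```text
t: 6.95
position: [0.6062, -0.1783, 0.1205]
ee_rot: [[0.117, 0.993, 0.0], [0.993, -0.117, 0.0], [0.0, 0.0, -1.0]]
force: [-1.0, 0.3, -0.4]
width: 1.005
gripper_force: 0.0
```

Emit:
jog_arm --moves '[[[0,0,0.01],[0,0,0],0],[[0,0,0.03],[0,0,0],0],[[0,0,0.06],[0,0,0],0],[[0,0,0.09],[0,0,0],0],[[-0.02,0.02,0.12],[0,0,0],0],[[-0.05,0.05,0.12],[0,0,0],0],[[-0.08,0.08,0.12],[0,0,0],0],[[-0.1,0.1,0.12],[0,0,0],0],[[-0.123,0.129,0.12],[0,0,0],0],[[-0.123,0.129,0.12],[0,0,0],0]]'

```text
t: 7.78
position: [0.4799, -0.0455, 0.2413]
ee_rot: [[0.115, 0.993, -0.001], [0.993, -0.115, 0.001], [0.001, -0.001, -1.0]]
force: [0.2, -0.0, 0.7]
width: 1.001
gripper_force: 0.0
```

```bash
python3 - <<'E'
from plant import bot
import cv2,pickle
c=bot.capture("wrist"); pickle.dump(c,open("w3.pkl","wb")); cv2.imwrite("pics/w3.png",c["frame"][:,:,::-1])
c=bot.capture("top"); pickle.dump(c,open("t3.pkl","wb")); cv2.imwrite("pics/t3.png",cv2.resize(c["frame"][115:295,210:460,::-1],None,fx=3.2,fy=3.2,interpolation=cv2.INTER_CUBIC))
s=bot.read_state();print(s["position"])
E
```

```text
[ 0.4829009  -0.0485714   0.24172637]
```

View pics/t3.png

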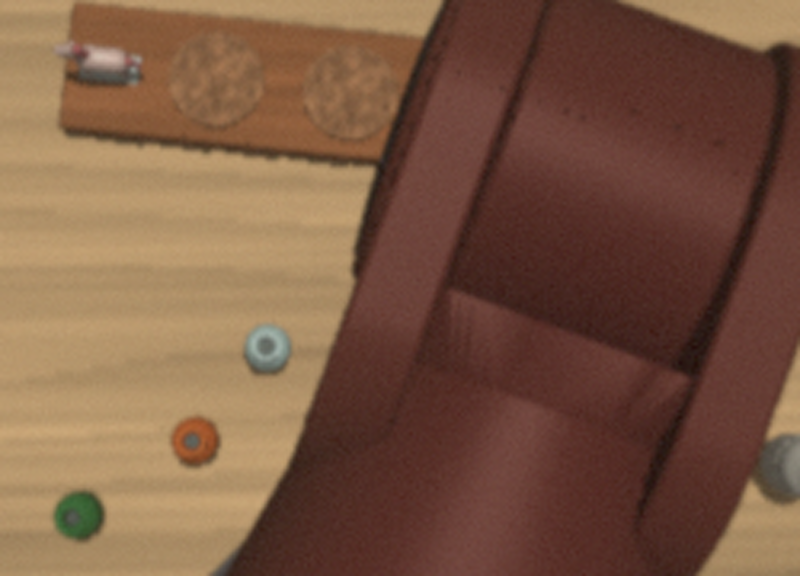

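The arm hides the right half of the board from the top camera, and the short vase and both decoys haven't moved. I'll check the tall vase later and take the second vase now.

Emit:
jog_arm --moves '[[[0,-0.001,-0.02],[0,0,0],0],[[0,-0.001,-0.05],[0,0,0],0],[[0,-0.001,-0.08],[0,0,0],0],[[0,-0.001,-0.11],[0,0,0],0],[[0,-0.001,-0.14],[0,0,0],0],[[0,-0.001,-0.151],[0,0,0],0],[[0,-0.001,-0.151],[0,0,0],0],[[0,-0.001,-0.151],[0,0,0],0]]'

```text
t: 8.55
position: [0.4836, -0.0508, 0.0904]
ee_rot: [[0.118, 0.993, 0.0], [0.993, -0.118, -0.0], [-0.0, 0.0, -1.0]]
force: [-0.3, 0.1, 0.4]
width: 1.0
gripper_force: 0.0
```

Emit:
jog_arm --moves '[[[0,0,0],[0,0,0],1],[[0,0,0],[0,0,0],1],[[0,0,0],[0,0,0],1],[[0,0,0],[0,0,0],1],[[0,0,0],[0,0,0],1],[[0,0,0],[0,0,0],1],[[0,0,0],[0,0,0],1],[[0,0,0],[0,0,0],1]]'

```text
t: 9.22
position: [0.4841, -0.0507, 0.0914]
ee_rot: [[0.117, 0.993, 0.002], [0.993, -0.117, -0.001], [-0.001, 0.002, -1.0]]
force: [-2.0, -1.2, 7.7]
width: 0.547
gripper_force: 40.3
```

Emit:
jog_arm --moves '[[[0,0,0.005],[0,0,0],1],[[0,0,0.02],[0,0,0],1],[[0,0,0.04],[0,0,0],1],[[0,0,0.06],[0,0,0],1],[[0,0,0.08],[0,0,0],1],[[0,0,0.1],[0,0,0],1],[[0,0,0.11],[0,0,0],1],[[0,0,0.11],[0,0,0],1]]'

```text
t: 9.88
position: [0.4844, -0.0508, 0.2024]
ee_rot: [[0.117, 0.993, 0.004], [0.993, -0.117, -0.002], [-0.001, 0.004, -1.0]]
force: [-0.1, -0.7, -0.5]
width: 0.55
gripper_force: 41.2
```

Emit:
jog_arm --moves '[[[0.015,-0.003,0],[0,0,0],1],[[0.045,-0.01,0],[0,0,0],1],[[0.08,-0.018,0],[0,0,0],1],[[0.11,-0.025,0],[0,0,0],1],[[0.133,-0.03,-0.01],[0,0,0],1],[[0.133,-0.03,-0.03],[0,0,0],1],[[0.133,-0.03,-0.05],[0,0,0],1],[[0.133,-0.03,-0.07],[0,0,0],1],[[0.133,-0.03,-0.08],[0,0,0],1],[[0.133,-0.03,-0.084],[0,0,0],1]]'

```text
t: 10.72
position: [0.6144, -0.0797, 0.1124]
ee_rot: [[0.117, 0.993, -0.005], [0.993, -0.117, 0.002], [0.001, -0.005, -1.0]]
force: [-10.7, 2.9, 16.4]
width: 0.55
gripper_force: 43.1
```

Emit:
jog_arm --moves '[[[0,0,-0.001],[0,0,0],1],[[0,0,-0.002],[0,0,0],1],[[0,0,-0.003],[0,0,0],1],[[0,0,-0.003],[0,0,0],1]]'

```text
t: 11.05
position: [0.6166, -0.0805, 0.1133]
ee_rot: [[0.117, 0.993, 0.001], [0.993, -0.117, -0.001], [-0.0, 0.001, -1.0]]
force: [-0.2, 0.3, -1.0]
width: 0.548
gripper_force: 41.6
```

Emit:
jog_arm --moves '[[[0.001,0,-0.001],[0,0,0],1],[[0.001,0,-0.002],[0,0,0],1],[[0.001,0,-0.002],[0,0,0],1]]'

```text
t: 11.3
position: [0.6176, -0.0805, 0.1124]
ee_rot: [[0.117, 0.993, 0.001], [0.993, -0.117, -0.001], [-0.001, 0.001, -1.0]]
force: [-4.5, 1.1, 10.5]
width: 0.547
gripper_force: 42.6
```

In firm contact. I'll release it and back off towards the third vase.

Emit:
jog_arm --moves '[[[0,0,0.0005],[0,0,0],1],[[0,0,0.0005],[0,0,0],0.4],[[0,0,0.0005],[0,0,0],0.3],[[0,0,0.0005],[0,0,0],0.2],[[0,0,0.0005],[0,0,0],0],[[0,0,0.0005],[0,0,0],0],[[0,0,0.0005],[0,0,0],0],[[0,0,0.0005],[0,0,0],0]]'

```text
t: 11.97
position: [0.6171, -0.0804, 0.111]
ee_rot: [[0.117, 0.993, -0.0], [0.993, -0.117, 0.0], [0.0, -0.0, -1.0]]
force: [0.2, -0.2, 0.4]
width: 0.997
gripper_force: 0.0
```

Emit:
jog_arm --moves '[[[0,0,0.01],[0,0,0],0],[[0,0,0.03],[0,0,0],0],[[0,0,0.06],[0,0,0],0],[[0,0,0.09],[0,0,0],0],[[-0.02,-0.01,0.12],[0,0,0],0],[[-0.05,-0.03,0.13],[0,0,0],0],[[-0.08,-0.05,0.13],[0,0,0],0],[[-0.11,-0.07,0.13],[0,0,0],0],[[-0.14,-0.09,0.13],[0,0,0],0],[[-0.17,-0.11,0.13],[0,0,0],0]]'

```text
t: 12.8
position: [0.4458, -0.1909, 0.242]
ee_rot: [[0.117, 0.993, 0.001], [0.993, -0.117, -0.001], [-0.001, 0.001, -1.0]]
force: [0.2, -1.5, 0.2]
width: 1.0
gripper_force: 0.0
```

```bash
python3 - <<'E'
from plant import bot
import cv2,pickle
c=bot.capture("wrist"); pickle.dump(c,open("w4.pkl","wb")); cv2.imwrite("pics/w4.png",c["frame"][:,:,::-1])
s=bot.read_state();print(s["position"],s["joint_pos"])
E
```

```text
[ 0.44223683 -0.1934755   0.24184415] [-0.68296879 -0.26090867 -0.3628329   1.46930041 -0.00253292  1.00737437]
```

View pics/w4.png

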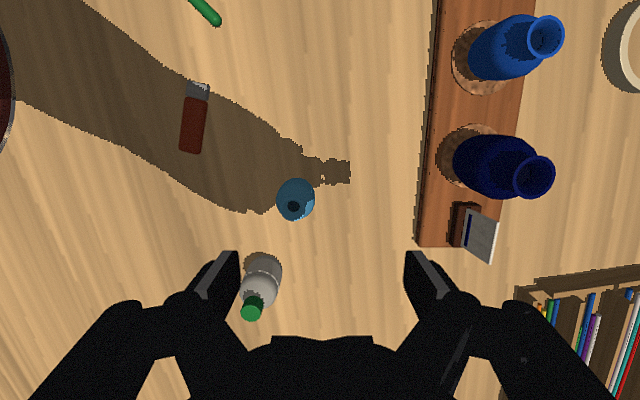

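The wrist view shows the second vase's lip at (545,37) and the tall vase's at (535,177), both standing on their discs. The third vase's lip is at (294,206). The distractor bottle's cap is at (251,307) and its base at about (264,265).

```bash
python3 - <<'E'
import pickle
from h import back
c=pickle.load(open("w4.pkl","rb"))
print(back(c,[[545,37],[535,177],[294,206],[264,265]],[.099,.113,.064,.02]).round(4))
for z in(.05,.07,.09):print(z,back(c,[[251,307]],z).round(3))
c=pickle.load(open("cap0.pkl","rb"))["top"]
for z in(.05,.07,.09):print(z,back(c,[[467,262]],z).round(3))
E
```

```text
[[ 0.6174 -0.0798  0.099 ]
 [ 0.6073 -0.1772  0.113 ]
 [ 0.4197 -0.1937  0.064 ]
 [ 0.3678 -0.2752  0.02  ]]
0.05 [[ 0.353 -0.31   0.05 ]]
0.07 [[ 0.36  -0.295  0.07 ]]
0.09 [[ 0.368 -0.28   0.09 ]]
0.05 [[ 0.361 -0.299  0.05 ]]
0.07 [[ 0.363 -0.292  0.07 ]]
0.09 [[ 0.364 -0.285  0.09 ]]
```

Emit:
jog_arm --moves '[[[-0.015,-0.001,0],[0,0,0],0],[[-0.023,-0.001,-0.02],[0,0,0],0],[[-0.023,-0.001,-0.05],[0,0,0],0],[[-0.023,-0.001,-0.08],[0,0,0],0],[[-0.023,-0.001,-0.11],[0,0,0],0],[[-0.023,-0.001,-0.14],[0,0,0],0],[[-0.023,-0.001,-0.157],[0,0,0],0],[[-0.023,-0.001,-0.157],[0,0,0],0],[[-0.023,-0.001,-0.157],[0,0,0],0]]'

```text
t: 13.6
position: [0.424, -0.1911, 0.0844]
ee_rot: [[0.117, 0.993, -0.001], [0.993, -0.117, 0.001], [0.001, -0.001, -1.0]]
force: [0.7, -0.9, 0.9]
width: 1.0
gripper_force: 0.0
```

Emit:
jog_arm --moves '[[[0,0,0],[0,0,0],1],[[0,0,0],[0,0,0],1],[[0,0,0],[0,0,0],1],[[0,0,0],[0,0,0],1],[[0,0,0],[0,0,0],1],[[0,0,0],[0,0,0],1],[[0,0,0],[0,0,0],1],[[0,0,0],[0,0,0],1],[[0,0,0],[0,0,0],1]]' --force 30

```text
t: 14.35
position: [0.4247, -0.1919, 0.0854]
ee_rot: [[0.117, 0.993, 0.001], [0.993, -0.117, -0.001], [-0.001, 0.001, -1.0]]
force: [-1.1, 0.1, 6.5]
width: 0.458
gripper_force: 29.5
```

Emit:
jog_arm --moves '[[[0,0,0.005],[0,0,0],1],[[0,0,0.02],[0,0,0],1],[[0,0,0.04],[0,0,0],1],[[0,0,0.06],[0,0,0],1],[[0,0,0.09],[0,0,0],1],[[0,0,0.12],[0,0,0],1],[[0,0,0.14],[0,0,0],1],[[0,0,0.14],[0,0,0],1]]'

```text
t: 15.02
position: [0.4256, -0.1925, 0.2293]
ee_rot: [[0.117, 0.993, 0.006], [0.993, -0.117, -0.005], [-0.004, 0.006, -1.0]]
force: [0.8, 0.2, 0.4]
width: 0.456
gripper_force: 30.3
```

Emit:
jog_arm --moves '[[[0.01,0.01,0],[0,0,0],1],[[0.03,0.03,0],[0,0,0],1],[[0.055,0.055,0],[0,0,0],1],[[0.08,0.08,0],[0,0,0],1],[[0.105,0.105,0],[0,0,0],1],[[0.13,0.13,0],[0,0,0],1],[[0.155,0.155,0],[0,0,0],1],[[0.18,0.18,0],[0,0,0],1],[[0.203,0.209,0],[0,0,0],1],[[0.203,0.209,0],[0,0,0],1]]'

```text
t: 15.85
position: [0.6292, 0.0222, 0.2222]
ee_rot: [[0.114, 0.994, -0.001], [0.994, -0.114, 0.002], [0.002, -0.001, -1.0]]
force: [0.5, -0.7, -0.9]
width: 0.453
gripper_force: 30.6
```

Emit:
jog_arm --moves '[[[0,0,-0.01],[0,0,0],1],[[0,0,-0.03],[0,0,0],1],[[0,0,-0.05],[0,0,0],1],[[0,0,-0.07],[0,0,0],1],[[0,0,-0.09],[0,0,0],1],[[0,0,-0.105],[0,0,0],1],[[0,0,-0.11],[0,0,0],1],[[0,0,-0.11],[0,0,0],1],[[0,0,-0.11],[0,0,0],1]]'

```text
t: 16.6
position: [0.6269, 0.017, 0.1144]
ee_rot: [[0.118, 0.993, 0.0], [0.993, -0.118, -0.0], [-0.0, 0.0, -1.0]]
force: [0.0, -0.7, -0.6]
width: 0.457
gripper_force: 30.6
```

Emit:
jog_arm --moves '[[[0.001,0,-0.002],[0,0,0],1],[[0.001,0,-0.004],[0,0,0],1],[[0.001,0,-0.006],[0,0,0],1],[[0.001,0,-0.007],[0,0,0],1],[[0.001,0,-0.008],[0,0,0],1],[[0.001,0,-0.008],[0,0,0],1]]'

```text
t: 17.1
position: [0.6283, 0.0177, 0.1065]
ee_rot: [[0.117, 0.993, 0.0], [0.993, -0.117, -0.0], [-0.0, 0.0, -1.0]]
force: [-1.3, -0.1, 3.4]
width: 0.454
gripper_force: 30.8
```

Emit:
jog_arm --moves '[[[0,0,0],[0,0,0],0.5],[[0,0,0],[0,0,0],0.4],[[0,0,0],[0,0,0],0.3],[[0,0,0],[0,0,0],0.1],[[0,0,0],[0,0,0],0],[[0,0,0],[0,0,0],0],[[0,0,0],[0,0,0],0],[[0,0,0],[0,0,0],0]]'

```text
t: 17.77
position: [0.6282, 0.0176, 0.1061]
ee_rot: [[0.117, 0.993, 0.0], [0.993, -0.117, -0.0], [-0.0, 0.0, -1.0]]
force: [0.3, 0.1, 0.7]
width: 0.996
gripper_force: 0.0
```

Emit:
jog_arm --moves '[[[0,0,0.01],[0,0,0],0],[[0,0,0.03],[0,0,0],0],[[0,0,0.06],[0,0,0],0],[[0,0,0.09],[0,0,0],0],[[-0.03,0.01,0.12],[0,0,0],0],[[-0.06,0.02,0.12],[0,0,0],0],[[-0.09,0.03,0.12],[0,0,0],0],[[-0.12,0.04,0.12],[0,0,0],0],[[-0.15,0.05,0.12],[0,0,0],0],[[-0.178,0.056,0.12],[0,0,0],0]]'

```text
t: 18.6
position: [0.4486, 0.0744, 0.2267]
ee_rot: [[0.117, 0.993, 0.001], [0.993, -0.117, 0.0], [0.0, 0.001, -1.0]]
force: [-0.2, 0.1, 0.2]
width: 1.0
gripper_force: 0.0
```

Emit:
jog_arm --moves '[[[0,0,0],[0,0,0],0],[[0,0,0],[0,0,0],0]]'

```text
t: 18.77
position: [0.4497, 0.074, 0.2272]
ee_rot: [[0.117, 0.993, 0.002], [0.993, -0.117, -0.0], [-0.0, 0.002, -1.0]]
force: [0.2, -0.4, 0.8]
width: 0.997
gripper_force: 0.0
```

```bash
python3 - <<'E'
from plant import bot
import cv2,pickle
c=bot.capture("wrist"); pickle.dump(c,open("w5.pkl","wb")); cv2.imwrite("pics/w5.png",c["frame"][:,:,::-1])
s=bot.read_state();print(s["position"],s["joint_pos"])
E
```

```text
[0.45055728 0.07364218 0.22711939] [-1.25791927e-01 -3.48943939e-01 -4.61404897e-01  1.45590639e+00
 -5.45442806e-05  1.56248795e+00]
```

View pics/w5.png

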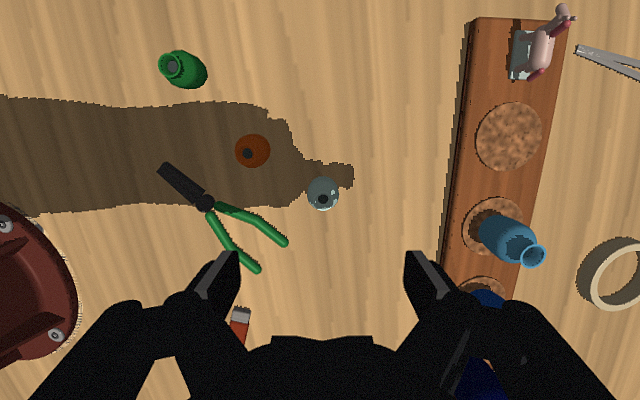

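The third vase's lip is at (533,256) and it stands on its disc. The short vase is at (323,199), the free disc is at (509,136) and the pony hasn't moved. The fingers will clear the decoy and the pliers.

```bash
python3 - <<'E'
import pickle
from h import back
c=pickle.load(open("w5.pkl","rb"))
print(back(c,[[533,256],[323,199],[509,136]],[.085,.05,.021]).round(4))
E
```

```text
[[0.6277 0.0126 0.085 ]
 [0.4513 0.075  0.05  ]
 [0.6397 0.1092 0.021 ]]
```

Emit:
jog_arm --moves '[[[0,0,-0.02],[0,0,0],0],[[0,0,-0.05],[0,0,0],0],[[0,0,-0.08],[0,0,0],0],[[0,0,-0.11],[0,0,0],0],[[0,0,-0.13],[0,0,0],0],[[0,0,-0.145],[0,0,0],0],[[0,0,-0.148],[0,0,0],0],[[0,0,-0.148],[0,0,0],0],[[0,0,-0.148],[0,0,0],0]]'

```text
t: 19.57
position: [0.4511, 0.0734, 0.079]
ee_rot: [[0.118, 0.993, 0.001], [0.993, -0.118, -0.0], [-0.0, 0.001, -1.0]]
force: [-0.2, -0.3, -0.4]
width: 1.0
gripper_force: 0.0
```

Emit:
jog_arm --moves '[[[0,0,0],[0,0,0],1],[[0,0,0],[0,0,0],1],[[0,0,0],[0,0,0],1],[[0,0,0],[0,0,0],1],[[0,0,0],[0,0,0],1],[[0,0,0],[0,0,0],1],[[0,0,0],[0,0,0],1],[[0,0,0],[0,0,0],1],[[0,0,0],[0,0,0],1]]' --force 25

```text
t: 20.32
position: [0.4505, 0.0736, 0.0786]
ee_rot: [[0.117, 0.993, 0.001], [0.993, -0.117, -0.0], [-0.0, 0.001, -1.0]]
force: [-1.6, -0.1, 5.8]
width: 0.366
gripper_force: 24.5
```

Emit:
jog_arm --moves '[[[0,0,0.005],[0,0,0],1],[[0,0,0.02],[0,0,0],1],[[0,0,0.04],[0,0,0],1],[[0,0,0.06],[0,0,0],1],[[0,0,0.09],[0,0,0],1],[[0,0,0.12],[0,0,0],1],[[0,0,0.14],[0,0,0],1],[[0,0,0.14],[0,0,0],1],[[0,0,0.14],[0,0,0],1]]'

```text
t: 21.07
position: [0.4508, 0.0736, 0.2191]
ee_rot: [[0.117, 0.993, 0.002], [0.993, -0.117, -0.0], [-0.0, 0.002, -1.0]]
force: [-0.7, -0.3, -1.2]
width: 0.365
gripper_force: 24.8
```

Emit:
jog_arm --moves '[[[0.015,0.003,0],[0,0,0],1],[[0.045,0.008,0],[0,0,0],1],[[0.075,0.013,0],[0,0,0],1],[[0.105,0.019,0],[0,0,0],1],[[0.135,0.024,0],[0,0,0],1],[[0.165,0.03,0],[0,0,0],1],[[0.189,0.034,0],[0,0,0],1],[[0.189,0.034,0],[0,0,0],1]]'

```text
t: 21.73
position: [0.6412, 0.1079, 0.214]
ee_rot: [[0.118, 0.993, -0.003], [0.993, -0.118, 0.0], [-0.0, -0.003, -1.0]]
force: [0.8, 0.0, -0.8]
width: 0.36
gripper_force: 25.0
```

Emit:
jog_arm --moves '[[[0,0,-0.01],[0,0,0],1],[[0,0,-0.03],[0,0,0],1],[[0,0,-0.05],[0,0,0],1],[[0,0,-0.07],[0,0,0],1],[[0,0,-0.09],[0,0,0],1],[[0,0,-0.1],[0,0,0],1],[[0,0,-0.105],[0,0,0],1],[[0,0,-0.105],[0,0,0],1],[[0,0,-0.105],[0,0,0],1]]'

```text
t: 22.48
position: [0.6392, 0.1076, 0.1137]
ee_rot: [[0.117, 0.993, 0.001], [0.993, -0.117, -0.0], [-0.0, 0.001, -1.0]]
force: [-0.3, 0.1, 0.4]
width: 0.363
gripper_force: 25.0
```

Emit:
jog_arm --moves '[[[0,0,-0.004],[0,0,0],1],[[0,0,-0.008],[0,0,0],1],[[0,0,-0.01],[0,0,0],1],[[0,0,-0.012],[0,0,0],1],[[0,0,-0.013],[0,0,0],1],[[0,0,-0.014],[0,0,0],1],[[0,0,-0.014],[0,0,0],1]]'

```text
t: 23.07
position: [0.6392, 0.1077, 0.0997]
ee_rot: [[0.117, 0.993, 0.0], [0.993, -0.117, -0.0], [-0.0, 0.0, -1.0]]
force: [-3.2, -0.5, 5.6]
width: 0.364
gripper_force: 25.4
```

Contact. I'll release, rise and move clear.

Emit:
jog_arm --moves '[[[0,0,0],[0,0,0],0.6],[[0,0,0],[0,0,0],0.5],[[0,0,0],[0,0,0],0.4],[[0,0,0],[0,0,0],0.2],[[0,0,0],[0,0,0],0],[[0,0,0],[0,0,0],0],[[0,0,0],[0,0,0],0],[[0,0,0],[0,0,0],0]]'

```text
t: 23.73
position: [0.6392, 0.1076, 0.0991]
ee_rot: [[0.117, 0.993, 0.0], [0.993, -0.117, -0.0], [0.0, 0.0, -1.0]]
force: [0.1, 0.9, 1.0]
width: 1.002
gripper_force: 0.0
```

Emit:
jog_arm --moves '[[[0,0,0.01],[0,0,0],0],[[0,0,0.03],[0,0,0],0],[[0,0,0.06],[0,0,0],0],[[0,0,0.09],[0,0,0],0],[[0,0,0.13],[0,0,0],0],[[-0.04,0.01,0.16],[0,0,0],0],[[-0.08,0.03,0.18],[0,0,0],0],[[-0.12,0.06,0.18],[0,0,0],0],[[-0.16,0.09,0.18],[0,0,0],0],[[-0.2,0.12,0.18],[0,0,0],0]]'

```text
t: 24.57
position: [0.4697, 0.2045, 0.2802]
ee_rot: [[0.118, 0.993, 0.002], [0.993, -0.118, 0.0], [0.001, 0.002, -1.0]]
force: [-0.1, 1.2, 0.5]
width: 0.999
gripper_force: 0.0
```

Emit:
jog_arm --moves '[[[0,0.03,0],[0,0,0],0],[[0,0.06,0],[0,0,0],0],[[0,0.09,0],[0,0,0],0],[[0,0.12,0],[0,0,0],0],[[0,0.12,0],[0,0,0],0],[[0,0.12,0],[0,0,0],0]]'

```text
t: 25.07
position: [0.4706, 0.3252, 0.279]
ee_rot: [[0.115, 0.993, 0.0], [0.993, -0.115, -0.0], [-0.0, 0.0, -1.0]]
force: [0.8, -0.9, 0.4]
width: 1.0
gripper_force: 0.0
```

```bash
python3 - <<'E'
from plant import bot
import cv2,pickle
c=bot.capture("top"); pickle.dump(c,open("t6.pkl","wb")); cv2.imwrite("pics/t6.png",cv2.resize(c["frame"][115:295,210:460,::-1],None,fx=3.2,fy=3.2,interpolation=cv2.INTER_CUBIC))
print(bot.read_state()["position"])
E
```

```text
[0.47086657 0.32418189 0.27900716]
```

View pics/t6.png

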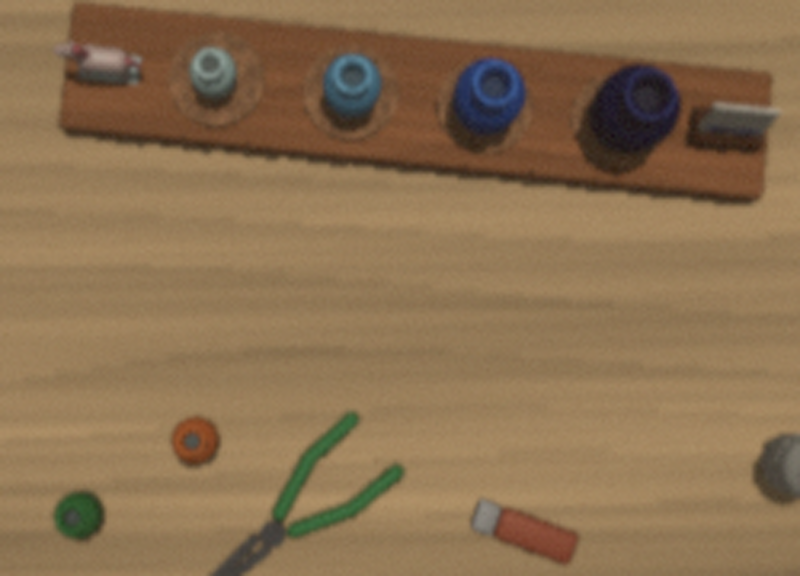

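All four vases stand on their discs, with lips at (211,68), (353,74), (496,82) and (650,93), and the pony hasn't moved. I'll check the offsets and hand in.

```bash
python3 - <<'E'
import pickle,numpy as np
from h import back
from plant import bot
c=pickle.load(open("t6.pkl","rb"))
f=lambda p:(np.array(p)+.5)/3.2-.5+[210,115]
D=back(c,f([[216,79],[350,93],[485,106],[619,120]]),.021)
V=back(c,f([[211,68],[353,74],[496,82],[650,93]]),[.071,.085,.099,.113])
d=(V-D)[:,:2];print(d.round(4))
if np.hypot(*d.T).max()<.009: print(bot.finish_job())
E
```

```text
[[-0.0032 -0.0014]
 [-0.0003 -0.0018]
 [ 0.0007  0.0007]
 [ 0.0006 -0.0016]]
the job is handed in; nothing more can be done
None
```

All four vases stand upright on their discs in height order, tallest next to the card, each within about 4 mm of its disc's centre by the last top-camera picture. The pony was left where it stood, and the job is handed in.

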